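# Shut and bolt the coin tray of a meter

### The job

The coin tray of the meter on the bench has been left sticking out. With the fingertips, gently push the tray fully home into the meter without lifting it, then push the steel bolt by its upright tab all the way across the tray's front so that it is locked in. Leave the loose parts standing around the meter as they are, and finish with the hand clear of everything.

Things in the scene. Friction and masses are not known exactly. Their poses are not given: they have to be found in the camera images.
- bay: Meter fixed to the bench: black iron body (bay x 156 to 241 mm, 130 wide, 96 high) with a dial on top, and before it a low grey steel bay for the coin tray. Origin at bench level, middle of the bay's mouth; +x points into the bay (the way the tray is pushed), +y to the bolt's side, z up. Side walls (y 52 to 60 mm either side) run back from the mouth, 58 mm high. A stop ends the tray's travel.
- bay_roof (a point): Middle of the front edge of the bay's flat roof, on its top: 58 mm above the bench and 25 mm behind the mouth (bay x = 25 mm), so the first 25 mm behind the mouth are open above.
- bay_plate (a point): Middle of the front end of the bay's slide plate, on its top: bay x = -120 mm, 6 mm above the bench. The plate is 120 mm wide and level; along it, from here to the mouth, run two guide rails (y 52 to 60 mm either side), tops 16 mm above the bench.
- tray: Pale green enamel coin tray, loose on the slide plate between the rails: 152 mm long (x), 100 wide, walls 40 high, front panel 50 high. About 0.4 kg; slides against 1.5 to 5 N. Origin: centre of its underside; axes as the bay's. Starts with its front 40 to 90 mm out of the mouth. Fully home its origin is at bay x = 78 mm, its front face 2 mm inside the mouth.
- tray_front (a point): Centre of the tray's flat front face (turned to the robot), 31 mm above the bench; the face is 100 mm wide and reaches from 6 to 56 mm above the bench.
- bolt (a joint): Steel slide bolt, in m: 0 parked to the +y side, 0.065 at its stop, fully across the tray's front. Starts at 0 to 0.016, moves along the bay's -y, needs 2 to 3 N, stays where left. A bar 60 mm long, 10 thick (bay x -11 to -1 mm), 22 to 38 mm above the bench, over a bracket 20 mm high (bay x -20 to 2, y 60 to 165 mm). A tray over 3 mm short of home blocks it.
- bolt_tab (a point): On the bolt's upright tab at its outer end: centre of the face to push (its +y face), 60 mm above the bench, at bay x = -6 mm and y = 132 mm minus the joint value. The tab is 10 mm wide (x), 8 mm thick (y), its top 72 mm above the bench.
- glass_clip: Bystander: curved glass dial cover, 84 mm across, gripped upright in a steel spring clip on a 70 x 80 mm base, 94 mm high in all; loose. Origin at the centre of its underside.
- collar: Bystander: black iron meter base collar, a ring 72 mm across and 26 mm high lying flat, loose. Origin at the centre of its underside.
- barrel: Bystander: brass clockwork barrel, 58 mm across and 46 mm high, standing loose. Origin at the centre of its underside.
- knob: Bystander: chrome handle knob, 42 mm across and 43 mm high, standing loose. Origin at the centre of its underside.
Things that resemble listed ones, but are neither listed nor needed, are in the scene too. Of the things that look like the tray, the largest one is meant.

How it is judged:
By the outcome, as a careful person would: the job done as asked, in the order asked, and still so for the second after the job is handed in, with the robot touching nothing.
It also fails if it takes over 40 s, if anything falls off the work surface, if the arm or the gripper's body presses on something with over 40 N, if the wrist force passes 120 N, or if a joint passes its speed limit or range.

### The arm

A 7-joint arm with a two-finger parallel gripper is mounted at the origin on the work surface. World frame = base frame: x ahead of the robot, y to its left, z up, the work surface at z = 0. Lengths are in mm, angles in rad, forces in N, time in s.
With the tool pointing down it reaches from about 400 to 900 mm from the base axis. Payload 5.5 kg.
Tool frame: the origin (TCP) lies midway between the tips of the shut fingers; the grasp point (between the pads) lies 19 mm behind it; z points along the fingers, y is the line along which they close (so a half turn about z gives the same grasp; the last joint's range is limited). The gripper opens to 85 mm and grips with 20 to 120 N. Pads are 22 mm wide; open, the fingers measure 114 mm over their backs; the gripper's body (76 mm by 85 mm) begins 54 mm behind the grasp point. The pads swing forward as they close: fully open they stand 13 mm farther back than shut.
Start: joints at [-0.89, 0.501, -0.427, 1.55, 0.221, 1.138, -0.21], TCP at [263.702, 594.105, 231.31] pointing down, gripper open.
Joint ranges: [-2.88, 2.88], [-0.31, 2.03], [-1.54, 1.56], [0.2, 2.42], [-1.41, 4.55], [0.19, 2.02], [-2.57, 2.57]. Speed limits (rad/s): [2.57, 2.57, 3.14, 3.14, 3.14, 3.14, 3.14].

### API

Orientations are given as a rotation vector (axis times angle).
In Python, from bench import arm, optics gives the robot as it stands.
- The arm moves only by the tool step_arm, never from a script. Its argument "commands" is a list of rows, each an object with "offset": the shift along the world's x, y, z in m, a list of three; "dr": the turn, a rotation vector about the world's x, y, z in degrees, a list of three; "grip": the finger opening in m, from 0 to 0.0854. A call has 1 to 12 rows; each row shifts and turns the commanded pose from where the row before left it; what a row does not reach is not made up. A row lasts 1/10 s, in which the tool goes at most 50 mm and 8.59 degrees, less where a joint would pass 70% of its speed; a pose out of reach is approached as far as the arm can. A call is refused whole if a number of a shift passes 0.05 or a number of a turn 8.59, either way. A call with a gripper value outside its range is refused whole. The fingers move at their own pace and stop on an object; "grip_force" is the grip in N (left out, the last holds). Time passes only in rows, so rows that do not move let the fingers close. It gives the time, the measured TCP pose, the force, the opening and the grip force at its end, in the units of the state.
- arm.observe(): the state, without advancing time (a new reading comes with each control period).
- optics.camera(name): name is "side" or "top" or "wrist"; returns (picture, depth): 420x560x3 uint8, blue, green, red; 420x560 float32, mm along the optical axis (not along the pixel's ray), 0 where there is no reading.
- optics.calibration(name): a dict with "fov_y" (degrees; the focal length in pixels is half the picture's height over the tangent of half this angle, whatever the lens; pixels are square), "cx", "cy" (the principal point, pixels), "k1" (the pictures are not rectified: a ray, as slopes to the right and down, at radius r is drawn at 1 + k1 r^2 times it, then the intrinsics apply), "extrinsics" (4x4, takes a point from world to camera coordinates); the wrist camera has in their place "T_tool_cam" (4x4, takes a point from camera to tool coordinates, whose origin is the TCP and whose axes are the flange's). Camera axes: x right, y down, z forward; pixel columns grow to the right and rows downward; lengths in mm; the calibration is good to about 2 mm. A picture is of the moment at which its call begins: read the wrist's pose just before it. calibration takes no time and is no camera call.
- arm.sign_off(): hands the job in; it is judged then, once.
The state is a dict: "clock": time; "joint_pos": joint angles; "joint_velocities": joint speeds; "tau": joint torques, N m; "tool_pos": TCP position; "tool_rot": TCP orientation; "contact_force": force on the tool from outside, world axes, zero at the start; "ft_torque": the same for the moment, N m; "opening": finger opening in mm; "finger_force": force on a finger pad.
Only numpy, scipy, OpenCV 4.12 (cv2) and the standard library are available. Lean on these libraries where they do the work, as an engineer would, in place of code of your own. Each camera call takes 0.05 s, during which the arm holds its last target. There are 200 camera calls.

## Working session

There is one attempt and no reset: what is moved stays moved. The work goes in short steps, Python scripts to look and compute and a tool call to move; the robot and the scene stay as the last step left them, time stands still between calls to the robot, and variables do not carry over. Pictures are saved under pics/ and viewed, at most 10 in all, crops included, and the job is handed in when it is done.

Besides the shell and the picture viewer there is one more tool, called after "Request:" as name(argument=value, ...) on one line, values as JSON. step_arm: Moves the arm, as the interface text tells. Its arguments: {"type":"object","properties":{"commands":{"type":"array","items":{"type":"object","properties":{"offset":{"type":"array","items":{"type":"number"}},"dr":{"type":"array","items":{"type":"number"}},"grip":{"type":"number"}}}},"grip_force":{"type":"number"}},"required":["commands"]}

```bash
mkdir -p pics; cat > h.py <<'E'
import numpy as np, cv2
from bench import arm, optics
from scipy.spatial.transform import Rotation as R
def cloud(name):
    s=arm.observe(); im,d=optics.camera(name); c=optics.calibration(name)
    h,w=d.shape; f=h/2/np.tan(np.radians(c['fov_y'])/2)
    K=np.array([[f,0,c['cx']],[0,f,c['cy']],[0,0,1.]])
    u,v=np.meshgrid(np.arange(w),np.arange(h))
    p=cv2.undistortPoints(np.stack([u,v],-1).reshape(-1,1,2).astype(float),K,np.array([c['k1'],0,0,0,0])).reshape(h,w,2)
    P=np.dstack([p*d[...,None],d])
    if name=='wrist':
        T=np.array(c['T_tool_cam']); M=np.eye(4); M[:3,:3]=R.from_rotvec(s['tool_rot']).as_matrix(); M[:3,3]=s['tool_pos']; T=M@T
    else: T=np.linalg.inv(np.array(c['extrinsics']))
    W=P@T[:3,:3].T+T[:3,3]; W[d==0]=np.nan
    return im,d,W
E
python3 - <<'E'
from h import *
s=arm.observe(); print(s)
for n in ['top','side']:
    im,d,W=cloud(n); cv2.imwrite(f'pics/{n}0.png',im); np.save(f'{n}0.npy',W); print(n,np.linalg.inv(np.array(optics.calibration(n)['extrinsics'])).round(2).tolist())
E
```

```text
{'clock': 0.0, 'joint_pos': array([-0.88981322,  0.50184521, -0.42674886,  1.55145633,  0.22078326,
        1.13829888, -0.21030544]), 'joint_velocities': array([ 3.58681882e-04,  1.07010947e-03, -8.54974073e-05, -1.61722742e-03,
        1.01658830e-03,  8.41122550e-04, -1.68911929e-03]), 'tau': array([-9.40027494e-04, -5.69504571e+01, -5.81655800e+00, -2.80940330e+01,
        1.07964833e-02,  1.18443085e-02, -4.83920019e-06]), 'tool_pos': array([263.50439439, 593.42930156, 230.25462163]), 'tool_rot': array([-6.51383206e-01, -3.07284472e+00,  2.98898188e-03]), 'contact_force': array([-0.47539941, -0.00539289, -0.27664864]), 'ft_torque': array([0.02415856, 0.00012344, 0.0065862 ]), 'finger_force': 0.0, 'opening': 86.09724066406928}
top [[-0.0, -0.98, 0.2, 331.53], [-1.0, 0.01, 0.0, 8.27], [-0.0, -0.2, -0.98, 1105.79], [0.0, 0.0, 0.0, 1.0]]
side [[0.83, -0.42, 0.37, 96.5], [-0.56, -0.61, 0.56, -692.52], [-0.01, -0.67, -0.74, 975.85], [0.0, 0.0, 0.0, 1.0]]
```

View pics/top0.png

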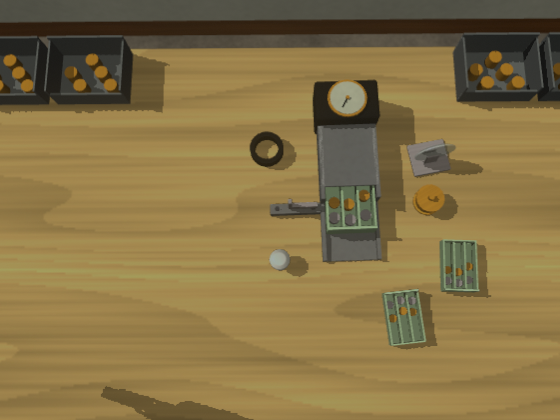

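View pics/side0.png

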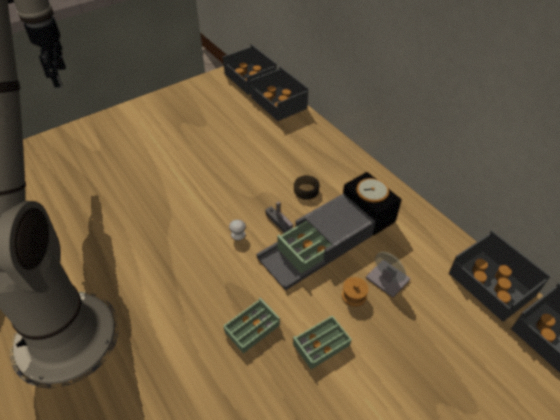

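Top view: the bay runs up the picture (world +x). The tray is at (351,207), the bolt bracket at (295,209), the knob at (280,260), the collar at (266,150), the barrel at (430,200) and the glass clip at (430,157). The side view agrees with this.

```bash
python3 - <<'E'
from h import *
im=cv2.imread('pics/top0.png'); W=np.load('top0.npy'); S=np.load('side0.npy')
ims=cv2.imread('pics/side0.png')
def rect(W,m):
    p=W[m]; p=p[~np.isnan(p[:,0])]; r=cv2.minAreaRect(p[:,:2].astype(np.float32)); return len(p),np.round(r[0],1),np.round(r[1],1),round(r[2],2),p[:,2].mean().round(1)
u,v=np.meshgrid(np.arange(560),np.arange(420))
def box(a,b,c,d): return (u>=a)&(u<b)&(v>=c)&(v<d)
print('bench',np.nanmedian(W[300:400,200:300,2]),np.nanmedian(S[150:200,100:200,2]))
for n,(q,i) in {'top':(W,im),'side':(S,ims)}.items():
    # world crop
    x,y,z=q[...,0],q[...,1],q[...,2]
    i=i.astype(int); g=(i[...,1]-i[...,2]>12)
    reg=(x>300)&(x<900)&(abs(y+30)<90)
    m=reg&(z>53)&(z<64)&~g&(x>560); m=cv2.morphologyEx(m.astype(np.uint8),cv2.MORPH_OPEN,np.ones((3,3)))>0
    print(n,'roof',rect(q,m))
    m=reg&g&(z>35)&(z<62)&(x>440); m=cv2.morphologyEx(m.astype(np.uint8),cv2.MORPH_OPEN,np.ones((2,2)))>0
    print('tray',rect(q,m))
    m=(y>25)&(y<140)&(x>440)&(x<620)&(z>12)&(z<85); print('bracket',rect(q,m))
    t=m&(z>50); print('tab',t.sum(), q[t].round(0).tolist()[:60])
    m=reg&(z>3)&(z<25)&(x<600); print('plate',rect(q,m))
    for nm,(a,b) in dict(knob=(417,109),collar=(0,0)).items(): pass
    # components of things above bench
    m=((z>10)&(x>350)&(x<850)&(abs(y)<330)).astype(np.uint8)
    k,l,st,c=cv2.connectedComponentsWithStats(m)
    for j in range(1,k):
        if st[j,4]>40:
            p=q[l==j]; print(st[j].tolist(),p.min(0).round(0),p.max(0).round(0))
c=cv2.resize(im[180:275,255:395],None,fx=5.5,fy=5.5,interpolation=cv2.INTER_CUBIC); cv2.imwrite('pics/c.png',c)
E
```

```text
bench -0.023820431770445794 -0.09447750183784365
top roof (2036, array([661.7, -88. ]), array([157.9,  67.2]), 1.72, np.float64(57.7))
tray (223, array([566. , -90.6]), array([97.2, 52.2]), 5.96, np.float64(39.5))
bracket (297, array([511.3,  37.1]), array([137.6,  20.9]), 0.13, np.float64(32.4))
tab 0 []
plate (2520, array([449.8, -30.1]), array([179.6, 300. ]), 89.9, np.float64(10.5))
[270, 79, 112, 182, 9658] [ 463. -180.   10.] [825.  48. 104.]
[250, 131, 34, 35, 552] [666.  20.  10.] [739.  90.  32.]
[410, 141, 46, 23, 483] [ 668. -330.   10.] [ 718. -250.   96.]
[415, 184, 29, 28, 636] [ 559. -309.   10.] [ 617. -252.   48.]
[440, 239, 21, 52, 478] [ 399. -330.   10.] [ 503. -298.   37.]
[270, 249, 21, 21, 338] [443.   7.  28.] [483.  47.  48.]
[382, 289, 40, 27, 526] [ 351. -252.   10.] [ 402. -179.   38.]
side roof (1096, array([662.6, -86. ]), array([157.9,  71. ]), 1.88, np.float64(57.5))
tray (27, array([ 529.2, -101.9]), array([18.1, 38.1]), 2.53, np.float64(53.1))
bracket (151, array([511.5,  37.5]), array([ 24.9, 137.2]), 89.96, np.float64(31.1))
tab 0 []
plate (1281, array([450.2, -30.2]), array([179.2, 299. ]), 89.86, np.float64(10.8))
[257, 172, 144, 117, 6666] [ 463. -179.   10.] [824.  50. 102.]
[294, 176, 26, 22, 358] [666.  20.  10.] [739.  91.  30.]
[230, 220, 16, 17, 197] [443.   9.  10.] [484.  47.  45.]
[375, 252, 31, 32, 671] [ 668. -330.   10.] [ 701. -248.   96.]
[342, 277, 26, 27, 519] [ 557. -308.   10.] [ 616. -250.   49.]
[245, 298, 36, 39, 553] [ 350. -251.   10.] [ 405. -177.   37.]
[293, 316, 47, 38, 490] [ 397. -329.   10.] [ 502. -298.   37.]
```

View pics/c.png

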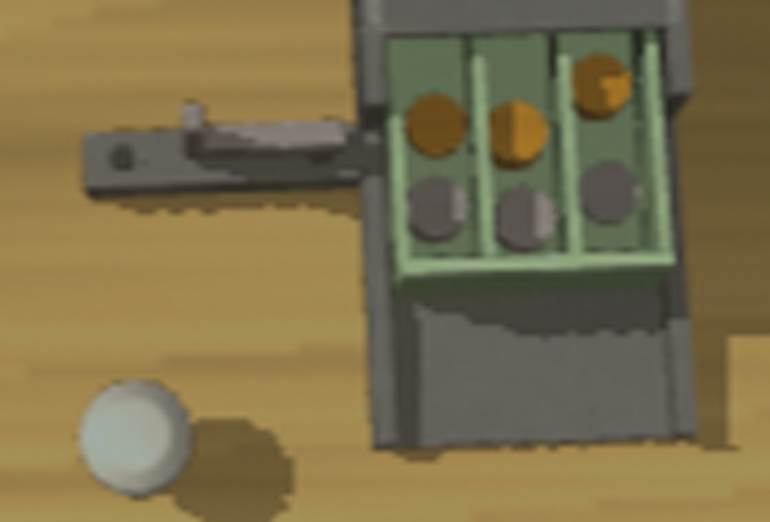

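The crop shows the tab at full-image pixel (290,201), the bolt bar running right from it, and the tray front edge at row ~229. The bay is yawed by a few degrees. I'm setting out.

Request:
step_arm(commands=[{"offset": [0.014,-0.044,0],"dr": [0,0,2.2],"grip": 0},{"offset": [0.014,-0.044,0],"dr": [0,0,2.2],"grip": 0},{"offset": [0.014,-0.044,0],"dr": [0,0,2.2],"grip": 0},{"offset": [0.014,-0.044,0],"dr": [0,0,2.2],"grip": 0},{"offset": [0.014,-0.044,0],"dr": [0,0,2.2],"grip": 0},{"offset": [0.014,-0.044,0],"dr": [0,0,2.2],"grip": 0},{"offset": [0.014,-0.044,0],"dr": [0,0,2.2],"grip": 0},{"offset": [0.014,-0.044,0],"dr": [0,0,2.2],"grip": 0},{"offset": [0.014,-0.044,0],"dr": [0,0,2.2],"grip": 0},{"offset": [0.014,-0.044,0],"dr": [0,0,2.2],"grip": 0},{"offset": [0.014,-0.044,0],"dr": [0,0,2.2],"grip": 0},{"offset": [0.014,-0.044,0],"dr": [0,0,2.2],"grip": 0}])

```text
clock: 1.3
tool_pos: [431.7, 64.2, 231.3]
tool_rot: [-0.07, 3.141, -0.0]
contact_force: [1.8, 0.2, 0.8]
opening: 0.0
finger_force: 0.0
```

```bash
python3 - <<'E'
from h import *
W=np.load('top0.npy'); z=W[...,2]
# roof: outer side edges rows 130-180, rails rows 225-258
for nm,(lo,hi,r0,r1,c0,c1) in dict(roof=(50,66,130,182,300,400),rails=(10,25,230,258,312,400)).items():
    L=[];Rr=[]
    for r in range(r0,r1):
        c=[k for k in range(c0,c1) if lo<z[r,k]<hi]
        if c: L.append(W[r,c[0]]);Rr.append(W[r,c[-1]])
    for a in (L,Rr):
        a=np.array(a); pf=np.polyfit(a[:,0],a[:,1],1); print(nm,len(a),'yaw',np.degrees(np.arctan(pf[0])).round(2),'y at 520',np.polyval(pf,520).round(1),'x',a[:,0].min().round(),a[:,0].max().round())
# tab profile
for r in range(194,216): print(r,[(int(a[0]),int(a[1]),int(a[2])) for a in W[r,282:300:3]])
im,d,Wq=cloud('wrist'); cv2.imwrite('pics/w1.png',im); np.save('w1.npy',Wq); print(arm.observe()['tool_pos'],arm.observe()['tool_rot'])
print(np.array(optics.calibration('wrist')['T_tool_cam']).round(2).tolist())
E
```

```text
roof 52 yaw 1.72 y at 520 -59.4 x 618.0 726.0
roof 52 yaw 1.54 y at 520 -177.4 x 617.0 727.0
rails 28 yaw 1.97 y at 520 -59.5 x 469.0 525.0
rails 28 yaw 1.28 y at 520 -178.3 x 468.0 525.0
194 [(606, 22, -1), (605, 16, 1), (605, 10, 1), (605, 3, 1), (605, -2, 0), (605, -9, 1)]
195 [(602, 22, 4), (603, 16, -1), (604, 10, -4), (602, 3, 2), (604, -2, -3), (604, -9, -3)]
196 [(600, 22, 2), (602, 16, -3), (601, 10, -1), (600, 3, 2), (601, -2, 0), (601, -9, -2)]
197 [(598, 22, 1), (598, 16, 0), (599, 10, -1), (600, 3, -4), (599, -2, 0), (598, -8, 1)]
198 [(596, 22, 2), (596, 16, 2), (596, 10, 1), (597, 3, -2), (596, -2, 1), (596, -8, 0)]
199 [(594, 22, 0), (595, 16, -1), (578, 10, 66), (577, 4, 72), (594, -2, -1), (594, -8, 1)]
200 [(592, 22, -1), (592, 16, 0), (576, 10, 68), (575, 4, 72), (593, -2, -2), (592, -8, 0)]
201 [(591, 22, -3), (591, 16, -2), (574, 10, 66), (572, 4, 74), (591, -2, -3), (589, -8, 1)]
202 [(589, 22, -3), (588, 16, -2), (575, 10, 52), (570, 4, 75), (588, -2, 0), (579, -8, 35)]
203 [(586, 22, 0), (586, 16, 0), (577, 10, 37), (569, 4, 71), (578, -2, 33), (577, -8, 38)]
204 [(580, 22, 16), (579, 16, 20), (578, 10, 22), (568, 4, 67), (574, -2, 40), (575, -8, 35)]
205 [(577, 22, 20), (577, 16, 17), (577, 10, 20), (569, 4, 53), (573, -2, 37), (572, -8, 39)]
206 [(575, 22, 18), (574, 16, 22), (575, 10, 20), (569, 4, 44), (570, -2, 39), (570, -8, 38)]
207 [(572, 22, 20), (574, 16, 15), (572, 10, 22), (568, 4, 39), (569, -2, 33), (570, -8, 30)]
208 [(571, 22, 16), (571, 16, 18), (570, 10, 20), (569, 4, 26), (569, -2, 24), (570, -8, 23)]
209 [(569, 22, 17), (569, 16, 17), (568, 10, 21), (568, 4, 22), (568, -2, 21), (568, -8, 18)]
210 [(566, 22, 19), (567, 16, 17), (566, 10, 19), (567, 3, 17), (566, -2, 19), (567, -8, 16)]Traceback (most recent call last):
  File "<stdin>", line 12, in <module>
ValueError: cannot convert float NaN to integer
```

```bash
python3 - <<'E'
from h import *
print(np.array(optics.calibration('wrist')['T_tool_cam']).round(2).tolist())
im,d,W=cloud('wrist'); cv2.imwrite('pics/w1.png',im); np.save('w1.npy',W)
Wt=np.load('top0.npy'); it=cv2.imread('pics/top0.png').astype(int)
for n,q,i in (('top',Wt,it),('wrist',W,im.astype(int))):
    x,y,z=np.moveaxis(q,-1,0)
    m=(i[...,1]-i[...,2]>12)&(x>480)&(x<600)&(y<-60)&(y>-180)&(z>46)&(z<64)
    print(n,m.sum(), [np.nanpercentile(q[m],p,axis=0).round(1).tolist() for p in (2,50,98)] if m.any() else '')
    m=(z>55)&(z<85)&(x>540)&(x<600)&(y>-40)&(y<40)
    print('tab',m.sum(), [np.nanpercentile(q[m],p,axis=0).round(1).tolist() for p in (3,50,97)] if m.any() else '')
E
```

```text
[[0.0, -0.95, -0.3, 77.13], [1.0, 0.0, 0.0, -1.5], [-0.0, -0.3, 0.95, -143.42], [0.0, 0.0, 0.0, 1.0]]
top 207 [[519.7, -166.4, 46.1], [524.1, -116.8, 54.5], [594.9, -68.2, 59.2]]
tab 27 [[568.5, 2.1, 61.7], [572.9, 6.1, 70.5], [578.3, 10.0, 74.7]]
wrist 0 
tab 75 [[568.8, 3.7, 55.5], [569.8, 7.3, 62.0], [573.0, 11.2, 69.2]]
```

View pics/w1.png

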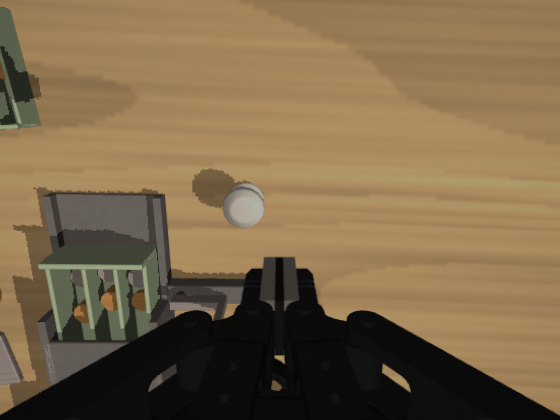

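The wrist view shows the knob at (244,207), the tab and bolt beside the fingers around (222,300), and the tray front panel top at row ~262. It agrees with the top camera: mouth at about (582,-117), yaw 1.65°, tray front at about x 521, tab's +y face at y≈11.

Request:
step_arm(commands=[{"offset": [0.011,-0.037,0],"dr": [0,0,-0.45],"grip": 0},{"offset": [0.011,-0.037,0],"dr": [0,0,-0.45],"grip": 0},{"offset": [0.011,-0.037,0],"grip": 0},{"offset": [0.011,-0.037,0],"grip": 0},{"offset": [0.011,-0.036,0],"grip": 0},{"offset": [0,0,0],"grip": 0},{"offset": [0,0,-0.04],"grip": 0},{"offset": [0,0,-0.04],"grip": 0},{"offset": [0,0,-0.04],"grip": 0},{"offset": [0,0,-0.02],"grip": 0},{"offset": [0,0,0],"grip": 0}])

```text
invalid input at $.commands[2]: expected keys offset, dr, grip
```

```bash
python3 - <<'E'
from h import *
s=arm.observe(); print(s['tool_pos'],s['tool_rot'])
im,d,W=cloud('wrist'); cv2.imwrite('pics/w2.png',im)
x,y,z=np.moveaxis(W,-1,0); i=im.astype(int)
for zl in (58,46,30,12):
    m=(i[...,1]-i[...,2]>8)&(x>480)&(x<600)&(y<-60)&(y>-180)&(abs(z-zl)<5)
    print(zl,m.sum(), [np.nanpercentile(W[m],p,axis=0).round(1).tolist() for p in (2,50,98)] if m.any() else '')
E
```

```text
[433.80564413  56.00075796 231.24811592] [-0.06001881  3.14005379 -0.00628631]
58 470 [[520.5, -164.3, 55.3], [523.4, -118.2, 56.7], [526.5, -69.9, 58.2]]
46 635 [[530.2, -165.8, 41.1], [560.6, -130.2, 46.2], [598.2, -66.4, 47.9]]
30 4 [[521.3, -157.7, 25.4], [521.5, -67.7, 28.3], [542.4, -67.3, 33.4]]
12 3 [[577.8, -151.6, 10.4], [578.3, -151.2, 10.9], [586.1, -151.1, 11.6]]
```

View pics/w2.png

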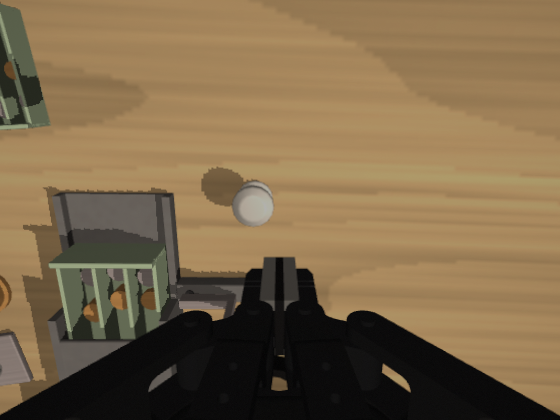

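The arm hadn't moved (call refused); same view. It confirms the tray front at x≈521 and the front panel top at z≈57.

Request:
step_arm(commands=[{"offset": [0.011,-0.036,0],"dr": [0,0,-0.3],"grip": 0},{"offset": [0.011,-0.036,0],"dr": [0,0,-0.3],"grip": 0},{"offset": [0.011,-0.036,0],"dr": [0,0,0],"grip": 0},{"offset": [0.011,-0.035,0],"dr": [0,0,0],"grip": 0},{"offset": [0.01,-0.035,0],"dr": [0,0,0],"grip": 0},{"offset": [0,0,0],"dr": [0,0,0],"grip": 0},{"offset": [0,0,-0.04],"dr": [0,0,0],"grip": 0},{"offset": [0,0,-0.04],"dr": [0,0,0],"grip": 0},{"offset": [0,0,-0.04],"dr": [0,0,0],"grip": 0},{"offset": [0,0,0],"dr": [0,0,0],"grip": 0},{"offset": [0,0,0],"dr": [0,0,0],"grip": 0}])

```text
clock: 2.5
tool_pos: [485.2, -111.1, 111.3]
tool_rot: [0.052, -3.139, -0.001]
contact_force: [0.3, -0.1, 1.4]
opening: 0.4
finger_force: 0.0
```

```bash
python3 - <<'E'
from h import *
optics.camera('wrist')
s=arm.observe(); print(s['clock'],s['tool_pos'],s['tool_rot'],s['contact_force'])
E
```

```text
2.55 [ 486.63665281 -111.47710467  112.58087594] [-5.18560084e-02  3.13997562e+00 -1.32277824e-05] [0.92199585 0.32377705 0.57892933]
```

Request:
step_arm(commands=[{"offset": [0,-0.008,-0.03],"dr": [0,0,-0.2],"grip": 0},{"offset": [0,0,-0.03],"dr": [0,0,0],"grip": 0},{"offset": [0,0,-0.02],"dr": [0,0,0],"grip": 0},{"offset": [0,0,-0.007],"dr": [0,0,0],"grip": 0},{"offset": [0,0,0],"dr": [0,0,0],"grip": 0},{"offset": [0.008,0,0],"dr": [0,0,0],"grip": 0},{"offset": [0.005,0,0],"dr": [0,0,0],"grip": 0},{"offset": [0.004,0,0],"dr": [0,0,0],"grip": 0},{"offset": [0.004,0,0],"dr": [0,0,0],"grip": 0},{"offset": [0.004,0,0],"dr": [0,0,0],"grip": 0}])

```text
clock: 3.55
tool_pos: [511.0, -119.9, 24.6]
tool_rot: [0.046, -3.141, 0.0]
contact_force: [-1.1, -0.2, 1.2]
opening: -0.2
finger_force: 1.0
```

Request:
step_arm(commands=[{"offset": [0.004,0.0001,0],"dr": [0,0,0],"grip": 0},{"offset": [0.004,0.0001,0],"dr": [0,0,0],"grip": 0},{"offset": [0.004,0.0001,0],"dr": [0,0,0],"grip": 0},{"offset": [0.004,0.0001,0],"dr": [0,0,0],"grip": 0},{"offset": [0.004,0.0001,0],"dr": [0,0,0],"grip": 0},{"offset": [0.004,0.0001,0],"dr": [0,0,0],"grip": 0},{"offset": [0.004,0.0001,0],"dr": [0,0,0],"grip": 0},{"offset": [0.004,0.0001,0],"dr": [0,0,0],"grip": 0},{"offset": [0.004,0.0001,0],"dr": [0,0,0],"grip": 0},{"offset": [0.004,0.0001,0],"dr": [0,0,0],"grip": 0}])

```text
clock: 4.55
tool_pos: [551.0, -118.9, 24.3]
tool_rot: [0.046, -3.141, -0.0]
contact_force: [-0.2, 0.5, -1.1]
opening: 0.2
finger_force: 0.5
```

```bash
cat > tr.py <<'E'
from h import *
for n in ('top','side'):
    im,d,W=cloud(n); x,y,z=np.moveaxis(W,-1,0); i=im.astype(int)
    m=(i[...,1]-i[...,2]>8)&(x>480)&(x<620)&(y<-60)&(y>-180)&(z>46)&(z<62)
    for ya in (-165,-90):
        k=m&(y>ya)&(y<ya+22); print(n,ya,k.sum(),np.nanpercentile(W[k],[2,50,98],axis=0).round(1).tolist() if k.any() else '')
    cv2.imwrite(f'pics/{n}1.png',im)
s=arm.observe(); print(s['clock'],s['tool_pos'],s['contact_force'])
E
python3 tr.py
```

```text
top -165 0 
top -90 5 [[582.0, -69.5, 46.1], [595.8, -69.1, 46.3], [604.0, -69.1, 51.7]]
side -165 35 [[562.5, -164.9, 46.3], [565.3, -157.1, 53.0], [580.2, -145.4, 57.2]]
side -90 0 
4.65 [ 551.78034598 -118.83953004   24.49023367] [-0.78823136  0.04218785 -0.22247951]
```

The tray is following, with its front at x≈562.5. I'm continuing to the stop, more slowly.

Request:
step_arm(commands=[{"offset": [0.003,0.0001,0],"dr": [0,0,0],"grip": 0},{"offset": [0.003,0.0001,0],"dr": [0,0,0],"grip": 0},{"offset": [0.003,0.0001,0],"dr": [0,0,0],"grip": 0},{"offset": [0.003,0.0001,0],"dr": [0,0,0],"grip": 0},{"offset": [0.003,0.0001,0],"dr": [0,0,0],"grip": 0},{"offset": [0.003,0.0001,0],"dr": [0,0,0],"grip": 0}])

```text
clock: 5.25
tool_pos: [568.9, -118.3, 24.4]
tool_rot: [0.046, -3.141, -0.0]
contact_force: [-1.9, 0.5, 2.1]
opening: 0.2
finger_force: 1.2
```

Request:
step_arm(commands=[{"offset": [0.0015,0,0],"dr": [0,0,0],"grip": 0},{"offset": [0.0015,0,0],"dr": [0,0,0],"grip": 0},{"offset": [0.001,0,0],"dr": [0,0,0],"grip": 0}])

```text
clock: 5.55
tool_pos: [572.8, -118.3, 24.2]
tool_rot: [0.046, -3.141, -0.0]
contact_force: [-2.1, 0.3, 1.6]
opening: 0.0
finger_force: 1.1
```

Request:
step_arm(commands=[{"offset": [0.001,0,0],"dr": [0,0,0],"grip": 0}])

```text
clock: 5.65
tool_pos: [573.6, -118.3, 24.2]
tool_rot: [0.046, -3.141, -0.0]
contact_force: [-2.3, -0.4, 1.4]
opening: 0.0
finger_force: 1.0
```

Request:
step_arm(commands=[{"offset": [0.001,0,0],"dr": [0,0,0],"grip": 0}])

```text
clock: 5.75
tool_pos: [574.7, -118.3, 24.3]
tool_rot: [0.046, -3.141, -0.0]
contact_force: [-2.4, 0.5, 0.3]
opening: -0.2
finger_force: 0.9
```

Request:
step_arm(commands=[{"offset": [0.001,0,0],"dr": [0,0,0],"grip": 0}])

```text
clock: 5.85
tool_pos: [575.7, -118.3, 24.3]
tool_rot: [0.046, -3.141, -0.0]
contact_force: [-1.4, 0.2, 0.3]
opening: -0.4
finger_force: 0.9
```

Request:
step_arm(commands=[{"offset": [0.001,0,0],"dr": [0,0,0],"grip": 0}])

```text
clock: 5.95
tool_pos: [575.8, -118.3, 24.2]
tool_rot: [0.045, -3.139, -0.0]
contact_force: [-5.8, -0.4, 3.8]
opening: -0.1
finger_force: 3.0
```

Request:
step_arm(commands=[{"offset": [0.001,0,0],"dr": [0,0,0],"grip": 0}])

```text
clock: 6.05
tool_pos: [575.8, -118.3, 24.0]
tool_rot: [0.045, -3.137, -0.001]
contact_force: [-8.1, -0.3, 5.1]
opening: 0.1
finger_force: 4.1
```

The force has risen to 8 N and the tray is stationary at TCP x 575.8, so it's on the stop. I'm backing off, rising and moving over the bolt tab's outer side.

Request:
step_arm(commands=[{"offset": [-0.01,0,0],"dr": [0,0,0],"grip": 0},{"offset": [-0.02,0,0],"dr": [0,0,0],"grip": 0},{"offset": [0,0,0.04],"dr": [0,0,0],"grip": 0},{"offset": [0,0,0.04],"dr": [0,0,0],"grip": 0},{"offset": [0,0,0.04],"dr": [0,0,0],"grip": 0},{"offset": [0.006,0.04,0],"dr": [0,0,0],"grip": 0},{"offset": [0.006,0.04,0],"dr": [0,0,0],"grip": 0},{"offset": [0.006,0.04,0],"dr": [0,0,0],"grip": 0},{"offset": [0.006,0.04,0],"dr": [0,0,0],"grip": 0},{"offset": [0,0,0],"dr": [0,0,0],"grip": 0},{"offset": [0,0,0],"dr": [0,0,0],"grip": 0}])

```text
clock: 7.15
tool_pos: [572.0, 43.4, 144.5]
tool_rot: [-0.051, 3.14, 0.001]
contact_force: [-0.4, -0.9, -0.0]
opening: -0.1
finger_force: 0.0
```

```bash
python3 - <<'E'
from h import *
for n in ('wrist','side'):
    im,d,W=cloud(n); x,y,z=np.moveaxis(W,-1,0); i=im.astype(int)
    m=(i[...,1]-i[...,2]>8)&(x>480)&(x<620)&(y<-60)&(y>-180)&(z>46)&(z<62)
    print(n,'tray',m.sum(),np.nanpercentile(W[m],[2,50,98],axis=0).round(1).tolist() if m.any() else '')
    m=(z>45)&(z<76)&(x>555)&(x<590)&(y>-20)&(y<24)
    print(n,'tab',m.sum(),np.nanpercentile(W[m],[2,50,98],axis=0).round(1).tolist() if m.any() else '')
    cv2.imwrite(f'pics/{n}3.png',im)
s=arm.observe(); print(s['clock'],s['tool_pos'],s['contact_force'])
E
```

```text
wrist tray 890 [[585.5, -145.2, 55.2], [588.7, -107.3, 56.7], [592.2, -67.3, 58.0]]
wrist tab 385 [[569.5, 3.4, 46.2], [571.8, 7.9, 70.4], [579.0, 11.1, 74.0]]
side tray 125 [[583.8, -158.1, 47.1], [587.6, -110.1, 54.0], [594.8, -66.7, 58.8]]
side tab 43 [[568.7, 3.5, 46.7], [572.1, 6.7, 63.1], [579.3, 13.5, 74.2]]
7.25 [571.74321451  40.28865577 144.2973162 ] [-0.35221005  0.14617727 -0.22922968]
```

View pics/wrist3.png

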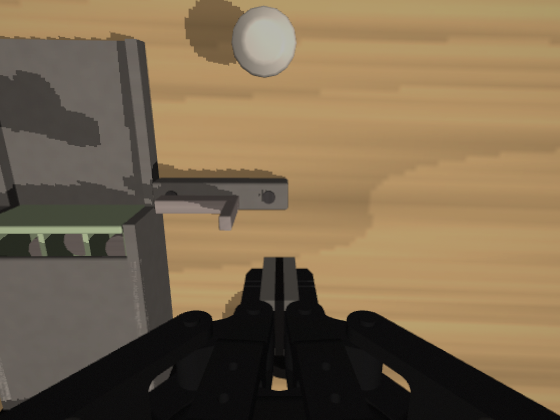

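The wrist view shows the tray front flush inside the mouth, at x≈586. The tab is at (226,215), x 569–579, with its face at y≈11. The knob at (264,41) is well clear. I'm lowering beside the tab.

Request:
step_arm(commands=[{"offset": [0.003,0,-0.03],"dr": [0,0,0],"grip": 0},{"offset": [0,0,-0.03],"dr": [0,0,0],"grip": 0},{"offset": [0,0,-0.02],"dr": [0,0,0],"grip": 0},{"offset": [0,0,-0.014],"dr": [0,0,0],"grip": 0},{"offset": [0,0,0],"dr": [0,0,0],"grip": 0},{"offset": [0,-0.005,0],"dr": [0,0,0],"grip": 0},{"offset": [0,-0.004,0],"dr": [0,0,0],"grip": 0},{"offset": [0,-0.004,0],"dr": [0,0,0],"grip": 0}])

```text
clock: 8.05
tool_pos: [575.8, 27.9, 51.6]
tool_rot: [-0.045, 3.139, -0.0]
contact_force: [0.6, 0.6, 0.1]
opening: 0.3
finger_force: 0.0
```

Request:
step_arm(commands=[{"offset": [0.0001,-0.004,0],"dr": [0,0,0],"grip": 0},{"offset": [0.0001,-0.004,0],"dr": [0,0,0],"grip": 0},{"offset": [0.0001,-0.004,0],"dr": [0,0,0],"grip": 0},{"offset": [0.0001,-0.004,0],"dr": [0,0,0],"grip": 0},{"offset": [0.0001,-0.004,0],"dr": [0,0,0],"grip": 0}])

```text
clock: 8.55
tool_pos: [575.5, 8.7, 50.5]
tool_rot: [-0.046, 3.141, 0.0]
contact_force: [1.6, 2.2, 1.6]
opening: -0.0
finger_force: 1.2
```

Request:
step_arm(commands=[{"offset": [0.0001,-0.004,0],"dr": [0,0,0],"grip": 0},{"offset": [0.0001,-0.004,0],"dr": [0,0,0],"grip": 0},{"offset": [0.0001,-0.004,0],"dr": [0,0,0],"grip": 0},{"offset": [0.0001,-0.004,0],"dr": [0,0,0],"grip": 0},{"offset": [0.0001,-0.004,0],"dr": [0,0,0],"grip": 0}])

```text
clock: 9.05
tool_pos: [575.8, -11.6, 50.3]
tool_rot: [-0.046, 3.141, 0.0]
contact_force: [1.0, 2.6, 0.7]
opening: -0.0
finger_force: 1.2
```

Request:
step_arm(commands=[{"offset": [0.0001,-0.004,0],"dr": [0,0,0],"grip": 0},{"offset": [0.0001,-0.004,0],"dr": [0,0,0],"grip": 0},{"offset": [0.0001,-0.004,0],"dr": [0,0,0],"grip": 0},{"offset": [0.0001,-0.004,0],"dr": [0,0,0],"grip": 0}])

```text
clock: 9.45
tool_pos: [576.1, -27.6, 50.3]
tool_rot: [0.046, -3.141, -0.0]
contact_force: [2.0, 1.9, 0.8]
opening: 0.3
finger_force: 1.2
```

Request:
step_arm(commands=[{"offset": [0.0001,-0.003,0],"dr": [0,0,0],"grip": 0},{"offset": [0,-0.002,0],"dr": [0,0,0],"grip": 0}])

```text
clock: 9.65
tool_pos: [576.0, -32.8, 50.2]
tool_rot: [0.045, -3.141, 0.0]
contact_force: [1.0, 1.8, 0.2]
opening: 0.1
finger_force: 1.1
```

Request:
step_arm(commands=[{"offset": [0,-0.002,0],"dr": [0,0,0],"grip": 0}])

```text
clock: 9.75
tool_pos: [576.1, -34.2, 50.2]
tool_rot: [0.046, -3.141, -0.001]
contact_force: [1.0, 7.2, 0.8]
opening: -0.1
finger_force: 3.9
```

Request:
step_arm(commands=[{"offset": [0,-0.0015,0],"dr": [0,0,0],"grip": 0}])

```text
clock: 9.85
tool_pos: [576.1, -34.2, 50.3]
tool_rot: [0.047, -3.141, -0.003]
contact_force: [0.8, 7.7, 0.4]
opening: 0.3
finger_force: 3.8
```

Request:
step_arm(commands=[{"offset": [0,-0.001,0],"dr": [0,0,0],"grip": 0}])

```text
clock: 9.95
tool_pos: [576.1, -34.2, 50.3]
tool_rot: [0.048, -3.141, -0.004]
contact_force: [0.1, 7.6, 0.1]
opening: -0.4
finger_force: 4.2
```

Request:
step_arm(commands=[{"offset": [0,-0.001,0],"dr": [0,0,0],"grip": 0}])

```text
clock: 10.05
tool_pos: [576.1, -34.3, 50.3]
tool_rot: [0.049, -3.141, -0.005]
contact_force: [1.2, 10.8, 0.8]
opening: -0.0
finger_force: 5.0
```

The bolt has stopped at the expected place with 8–11 N. I'm withdrawing and checking.

Request:
step_arm(commands=[{"offset": [0,0.01,0],"dr": [0,0,0],"grip": 0},{"offset": [0,0.02,0],"dr": [0,0,0],"grip": 0},{"offset": [0,0.01,0.03],"dr": [0,0,0],"grip": 0},{"offset": [0,0,0.04],"dr": [0,0,0],"grip": 0},{"offset": [0,0,0.04],"dr": [0,0,0],"grip": 0},{"offset": [-0.03,0.02,0.03],"dr": [0,0,0],"grip": 0},{"offset": [-0.03,0.02,0.03],"dr": [0,0,0],"grip": 0},{"offset": [0,0,0],"dr": [0,0,0],"grip": 0},{"offset": [0,0,0],"dr": [0,0,0],"grip": 0}])

```text
clock: 10.95
tool_pos: [516.0, 41.9, 221.2]
tool_rot: [-0.046, 3.14, -0.002]
contact_force: [-0.9, -0.4, -0.5]
opening: 0.1
finger_force: 0.0
```

```bash
python3 - <<'E'
from h import *
for n in ('wrist','side'):
    im,d,W=cloud(n); x,y,z=np.moveaxis(W,-1,0); i=im.astype(int)
    m=(i[...,1]-i[...,2]>8)&(x>480)&(x<620)&(y<-60)&(y>-180)&(z>46)&(z<62)
    print(n,'tray',m.sum(),np.nanpercentile(W[m],[2,50,98],axis=0).round(1).tolist() if m.any() else '')
    m=(z>45)&(z<76)&(x>562)&(x<583)&(y>-70)&(y<24)
    print(n,'tab',m.sum(),np.nanpercentile(W[m],[2,50,98],axis=0).round(1).tolist() if m.any() else '')
    cv2.imwrite(f'pics/{n}4.png',im)
s=arm.observe(); print(s['clock'],s['tool_pos'],s['contact_force'])
E
```

```text
wrist tray 572 [[585.6, -163.6, 46.8], [589.0, -118.0, 56.7], [601.9, -67.9, 58.1]]
wrist tab 267 [[571.2, -56.7, 46.4], [573.8, -51.3, 65.8], [581.5, -48.8, 73.8]]
side tray 124 [[584.3, -159.0, 46.7], [587.5, -112.8, 54.0], [592.2, -66.4, 58.7]]
side tab 47 [[570.8, -61.2, 45.9], [576.4, -54.4, 60.4], [582.6, -47.8, 73.7]]
11.05 [515.9479097   40.97611586 219.53069707] [-1.33973537  0.43936009 -0.12724168]
```

View pics/wrist4.png

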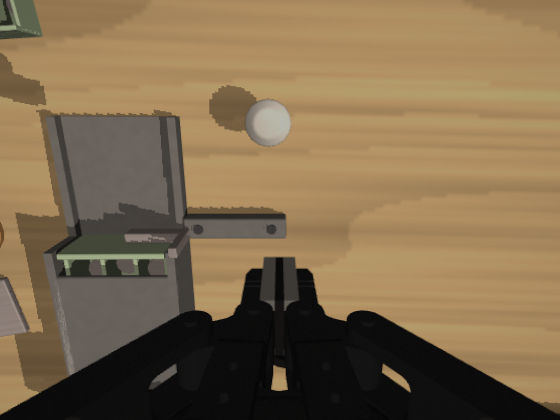

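View pics/side4.png

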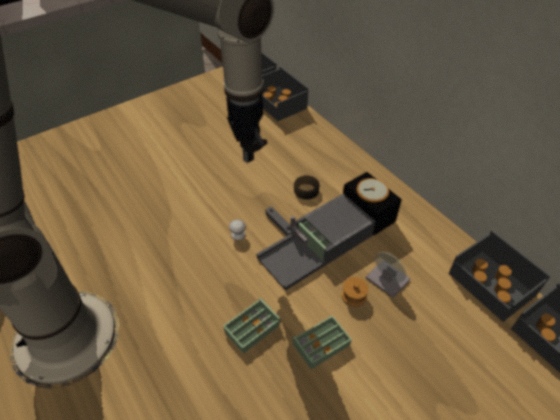

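The wrist view shows the bolt across the tray's front at (150,238) and the tab at the wall (172,250). The tab's face is at y≈-49, which is the full stroke. The side view shows the bystanders where they were and the hand clear.

```bash
python3 -c "
from bench import arm
print(arm.sign_off())"
```

```text
the job is handed in; nothing more can be done
None
```

The tray is pushed home against its stop, the bolt is fully across its front, the loose parts look undisturbed, and the job was handed in at about 11 s with the hand clear.

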